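# Seat a doll's-house room floor on its locating pins

### The arm

A 7-joint arm with a two-finger parallel gripper is mounted at the origin on the work surface. World frame = base frame: x ahead of the robot, y to its left, z up, the work surface at z = 0. Lengths are in m, angles in rad, forces in N, time in s.
With the tool pointing down it reaches from about 0.4 to 0.85 m from the base axis. Payload 10.4 kg.
Tool frame: the origin (TCP) lies on the mounting face of the last link; the fingertips stand 173 mm ahead of it and the grasp point (between the pads) lies 155 mm ahead of it (manip.tip_extent is the distance from the TCP to the fingertips, in m); z points along the fingers, y is the line along which they close (so a half turn about z gives the same grasp; the last joint's range is limited). The gripper opens to 85 mm and grips with 20 to 120 N. Pads are 22 mm wide; open, the fingers measure 114 mm over their backs; the gripper's body (76 mm by 85 mm) begins 54 mm behind the grasp point. The pads swing forward as they close: fully open they stand 13 mm farther back than shut.
Start: joints at [1.326, 0.332, -0.065, 1.46, 0.022, 1.35, -0.088], TCP at [0.138, -0.61, 0.405] pointing down, gripper open.
Joint ranges: [-2.6, 2.6], [-0.5, 2.12], [-1.47, 1.34], [0.16, 2.42], [-1.27, 4.41], [0.06, 2.06], [-2.6, 2.6]. Speed limits (rad/s): [2.22, 2.22, 2.79, 2.79, 3.14, 3.14, 3.14].

### API

Orientations are given as a unit quaternion [x, y, z, w].
In Python, from workcell import manip gives the robot as it stands.
- The arm moves only by the tool move_arm, never from a script. Its argument "plan" is one flat list of numbers, 7 for each row, row after row: the turn, a rotation vector about the tool's x, y, z in rad, then the shift along the tool's x, y, z in m, then the finger opening in m, from 0 to 0.0854. In form: [ax, ay, az, dx, dy, dz, gripper, ax, ay, az, dx, dy, dz, gripper, ...]. A call has 1 to 12 rows; each row is the pose to reach, as a shift and turn from the pose commanded when the call began, along the tool's axes at that moment; what a row does not reach only later rows make up. A row lasts 1/8 s, in which the tool goes at most 62.5 mm and 10.7 degrees, less where a joint would pass 70% of its speed; a pose out of reach is approached as far as the arm can. A call with a gripper value outside its range is refused whole. The fingers move at their own pace and stop on an object; "squeeze" is the grip in N (left out, the last holds). Time passes only in rows, so rows that repeat a pose let the fingers close. It gives the time, the measured TCP pose, the force, the opening and the grip force at its end, in the units of the state.
- manip.get_obs(): the state, without advancing time (a new reading comes with each control period).
- manip.camera(name): name is "scene" or "side" or "wrist"; returns a dict with "color" (400x640x3 uint8, red, green, blue), "fx", "fy", "cx", "cy" (pixels), "cam_to_world" (4x4, takes a point from camera to world coordinates); the wrist camera has in their place "mount" (4x4, takes a point from camera to tool coordinates, whose origin is the TCP and whose axes are the flange's). Camera axes: x right, y down, z forward; pixel columns grow to the right and rows downward; lengths in m; the calibration is good to about 2 mm. The wrist camera is an equidistant fisheye: a pixel r from the principal point sees the ray r / f radians off the axis. A picture is of the moment at which its call begins: read the wrist's pose just before it. There is no depth.
- manip.hand_in(): hands the job in; it is judged then, once.
Trained networks look in a picture, given as the dict that the camera call returned (one of the last four; its "shot" number tells which), for a name from the list of things; names that differ only in an ending like _2 or _b are one class to them, and where a whole thing is asked for, a point or a joint stands for the part that bears it (a point fixed in the world has none). Each returns a list of dicts, best first, with "conf" (0 to 1); they miss things now and then, are a little off and sometimes report something else, mostly with a low value. They report only what shows in the picture. A call takes as long as a camera call. They do not tell look-alikes from the thing itself.
- manip.look_for(picture, label): "position" ([x, y, z] in m, in the coordinates of the camera as it stood for that picture, good to about 4 mm: the middle of the surface that is visible of it).
- manip.silhouettes(picture, label): "pixels" (400x640 bool, what is visible of it).
- manip.tip_of(picture, label): "position" ([x, y, z] in m, in the coordinates of the camera as it stood for that picture, good to about 4 mm: a listed point, or the origin of a listed thing).
The state is a dict: "clock": time; "joint_pos": joint angles; "joint_velocities": joint speeds; "tau": joint torques, N m; "position": TCP position; "ee_rot": TCP orientation; "ft_force": force on the tool from outside, world axes, zero at the start; "torque": the same for the moment, N m; "grip_width": opening from 0.0 (shut) to 1.0 (fully open); "grasp_force": force on a finger pad.
Only numpy, scipy, OpenCV 4.12 (cv2) and the standard library are available. Lean on these libraries where they do the work, as an engineer would, in place of code of your own. Each camera call takes 0.05 s, during which the arm holds its last target. There are 200 camera calls.

### The job

Pick up the loose room floor by the little sideboard fixed on it, lay it on the deck of the house base with its edge against the raised back sill, and slide it gently along the sill until all four holes drop over the base's pins and the floor lies flush on the deck; then let go. Do not drop or force it on the pins, and leave the other things where they stand.

Things in the scene. Friction and masses are not known exactly. Their poses are not given: they have to be found in the camera images.
- floor_plate: Room floor: flat wooden plate 130 mm (x) by 180 mm (y), 8 mm thick, 0.22 to 0.37 kg, lying on the bench. Origin: centre of its underside, z up. Four square through holes, 12 x 12 mm, centred at (x, y) = (-40, -60), (-40, 60), (40, -40), (40, 40) mm: the wider-spaced pair is on the -x side. Its +x edge, by the closer pair, goes against the sill.
- sideboard (a point): Middle of the top of the dark wooden sideboard fixed on the room floor's middle, 68 mm above the floor's underside; axes as the floor's. The sideboard is 80 mm long in x and 34 mm wide in y, with plain sides: grip it across the 34 mm (fingers closing along y).
- base: House base, fixed to the bench: stone plinth with a flat timber deck 163 mm (x) by 260 mm (y), 45 mm above the bench, a raised sill along its +x edge and four steel pins. Origin: at bench level, midway in x between the two rows of pins; z up. Fragile: more than 25 N between room floor and base is too much.
- deck (a point): Point on the deck's top above the base's origin; axes as the base's. Four pins, 8 mm thick, 6 mm high, rims rounded, stand in the pattern of the holes: x = -40, y = p-60 and p+60; x = 40, y = p-40 and p+40 mm. Their strips can be clamped anywhere: p lies within -14 to 14 mm and is not measured, so look or feel for it. A floor not yet seated rides level on the pin tips, 6 mm above the deck.
- sill (a point): Middle of the top edge of the sill's inner face, 66 mm from the base's origin along x, 17 mm above the deck; the sill runs along the base's y. End posts reach 39 mm above the deck. A floor touching the sill (its origin at x = 1 mm on the base) has its holes in line with the pins in x, with 2 mm play each way in x and y; seated, its origin is at y = p.
- mini_chair: Miniature wooden chair, 38 x 38 mm, 80 mm high, standing on the bench near the middle. Origin: centre of its underside. A bystander.
- sanding_block: Cork block 60 x 36 x 25 mm lying on the bench near the middle. Origin: centre of its underside. A bystander.
- mini_table: Miniature round table, 90 mm across, 62 mm high, at the left of the bench. Origin: centre of its foot. A bystander.
- varnish_jar: Jar 48 mm across, 65 mm high, at the right of the bench. Origin: centre of its underside. A bystander.
- screwdriver: Screwdriver lying at the right of the bench. A bystander.
- brush_cup: White cup 60 mm across, 85 mm high, at the far side of the bench. Origin: centre of its underside. A bystander.
- mini_bed: Miniature bed 115 x 56 mm, 58 mm high, at the far side of the bench. Origin: centre of its underside. A bystander.
Not all that is in view belongs to the job. Leave any purple or turquoise look-alike of the floor_plate alone.

How it is judged:
By the outcome, as a careful person would: the job done as asked, in the order asked, and still so for the second after the job is handed in, with the robot touching nothing.
It also fails if it takes over 48 s, if anything falls off the work surface, if the arm or the gripper's body presses on something with over 40 N, if the wrist force passes 120 N, or if a joint passes its speed limit or range.

## Working session

There is one attempt and no reset: what is moved stays moved. The work goes in short steps, Python scripts to look and compute and a tool call to move; the robot and the scene stay as the last step left them, time stands still between calls to the robot, and variables do not carry over. Pictures are saved under pics/ and viewed, at most 10 in all, crops included, and the job is handed in when it is done.

Besides the shell and the picture viewer there is one more tool, called after ">>>" as name(argument=value, ...), one argument or row to a line, values as JSON. move_arm: Moves the arm, as the interface text tells. Its arguments: {"type":"object","properties":{"plan":{"type":"array","items":{"type":"number"}},"squeeze":{"type":"number"}},"required":["plan"]}

```bash
mkdir -p pics; cat > h.py <<'E'
import numpy as np,cv2
from workcell import manip
from scipy.spatial.transform import Rotation as R
def T():
    o=manip.get_obs();t=np.eye(4);t[:3,:3]=R.from_quat(o['ee_rot']).as_matrix();t[:3,3]=o['position'];return t
def cam(n):
    t=T();p=manip.camera(n);M=p['cam_to_world'] if n!='wrist' else t@np.array(p['mount']);return p,np.array(M)
def w(M,q): return (M@np.append(q,1))[:3]
E
python3 - <<'E'
from h import *
o=manip.get_obs();print({k:np.round(v,3) for k,v in o.items()},manip.tip_extent)
for n in ['scene','side']:
    p,M=cam(n);cv2.imwrite(f'pics/{n}0.png',p['color'][...,::-1])
    for f,l in [('look_for','floor_plate'),('tip_of','floor_plate'),('tip_of','sideboard'),('tip_of','base'),('tip_of','deck'),('tip_of','sill'),('tip_of','mini_chair'),('tip_of','sanding_block')]:
        print(n,f,l,[(np.round(w(M,d['position']),3),round(d['conf'],2)) for d in getattr(manip,f)(p,l)])
print(manip.get_obs()['clock'])
E
```

```text
{'clock': np.float64(0.0), 'joint_pos': array([ 1.326,  0.333, -0.065,  1.461,  0.022,  1.35 , -0.088]), 'joint_velocities': array([ 0.001, -0.001, -0.001, -0.001, -0.001, -0.001, -0.003]), 'tau': array([-0.0000e+00, -6.2544e+01,  4.9000e-02, -3.9160e+01,  1.6000e-02,
        1.0000e-02, -0.0000e+00]), 'position': array([ 0.137, -0.61 ,  0.404]), 'ee_rot': array([ 0.994,  0.111, -0.   , -0.001]), 'ft_force': array([ 1.425, -0.223, -0.154]), 'torque': array([ 0.008, -0.009,  0.039]), 'grasp_force': np.float64(0.0), 'grip_width': np.float64(1.002)} 0.1734
scene look_for floor_plate [(array([0.593, 0.219, 0.007]), 0.74), (array([0.74 , 0.46 , 0.007]), 0.72), (array([0.351, 0.174, 0.008]), 0.6)]
scene tip_of floor_plate [(array([ 0.343,  0.164, -0.001]), 0.96), (array([0.578, 0.204, 0.002]), 0.93), (array([0.723, 0.452, 0.   ]), 0.71)]
scene tip_of sideboard [(array([0.724, 0.45 , 0.068]), 0.93), (array([0.579, 0.204, 0.068]), 0.91), (array([0.343, 0.166, 0.072]), 0.63), (array([ 0.559, -0.202, -0.   ]), 0.26)]
scene tip_of base [(array([ 0.558, -0.202,  0.002]), 0.94)]
scene tip_of deck
[... 390 characters left out ...]
0.717, 0.462, 0.011]), 0.88), (array([0.582, 0.219, 0.016]), 0.87)]
side tip_of floor_plate [(array([0.584, 0.201, 0.003]), 0.82), (array([ 0.727,  0.453, -0.002]), 0.72), (array([0.345, 0.166, 0.005]), 0.56)]
side tip_of sideboard [(array([0.583, 0.201, 0.068]), 0.87), (array([0.73 , 0.449, 0.067]), 0.76), (array([0.345, 0.165, 0.066]), 0.57)]
side tip_of base [(array([ 0.558, -0.203,  0.005]), 0.64)]
side tip_of deck [(array([ 0.559, -0.2  ,  0.047]), 0.57), (array([ 0.622, -0.217,  0.065]), 0.25)]
side tip_of sill [(array([ 0.623, -0.215,  0.065]), 0.71)]
side tip_of mini_chair [(array([ 0.474, -0.003,  0.003]), 0.6)]
side tip_of sanding_block [(array([ 0.595,  0.008, -0.003]), 0.62)]
0.9
```

View scene.

View pics/scene0.png

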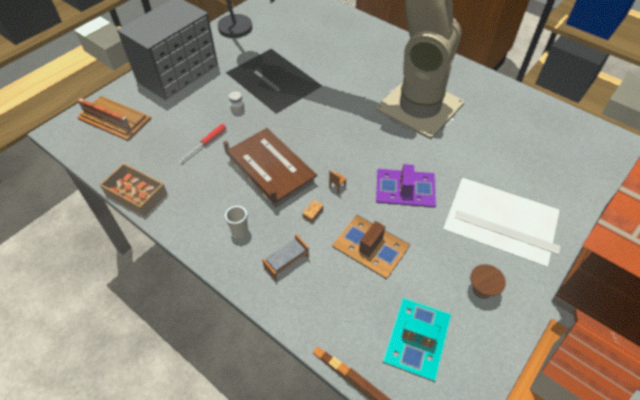

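View pics/side0.png

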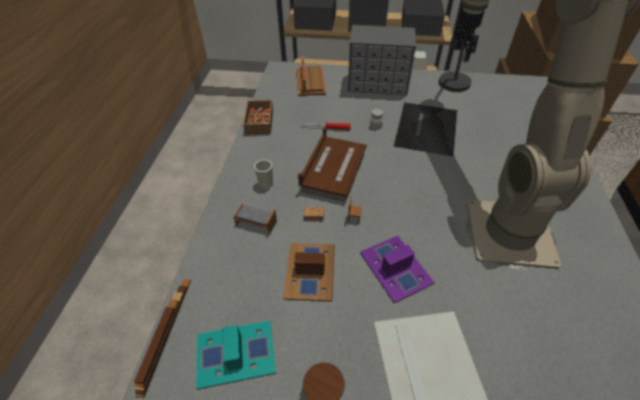

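Candidates in the scene image: the brown wooden plate (371,245), a purple one (406,187) and a turquoise one (418,338). The wooden plate fits the description and the other two are the forbidden look-alikes. I'll confirm it in an enlarged crop.

```bash
cat >> h.py <<'E'
def row(pos,yaw,t=None):
    "target TCP pos, tool-x heading yaw, pointing down -> turn, shift from current pose"
    t=T() if t is None else t
    c,s=np.cos(yaw),np.sin(yaw);G=np.array([[c,s,0],[s,-c,0],[0,0,-1]])
    return np.round(np.r_[R.from_matrix(t[:3,:3].T@G).as_rotvec(),t[:3,:3].T@(np.array(pos)-t[:3,3])],4)
E
python3 - <<'E'
from h import *
im=cv2.imread('pics/scene0.png')
cv2.imwrite('pics/c1.png',cv2.resize(im[205:285,325:425],None,fx=6,fy=6,interpolation=cv2.INTER_CUBIC))
p,M=cam('wrist');print(np.round(p['mount'],3),p['fx'],p['cx'],p['cy'])
print(row([.52,-.21,.40],-0.18))
E
```

```text
[[ 0.001 -0.951 -0.309  0.079]
 [ 1.     0.001  0.     0.   ]
 [ 0.    -0.309  0.951  0.03 ]
 [ 0.     0.     0.     1.   ]] 309.70691628693146 321.225497694841 194.87632009617084
[ 1.000e-04 -0.000e+00  4.017e-01  4.611e-01 -3.058e-01  4.700e-03]
```

View pics/c1.png

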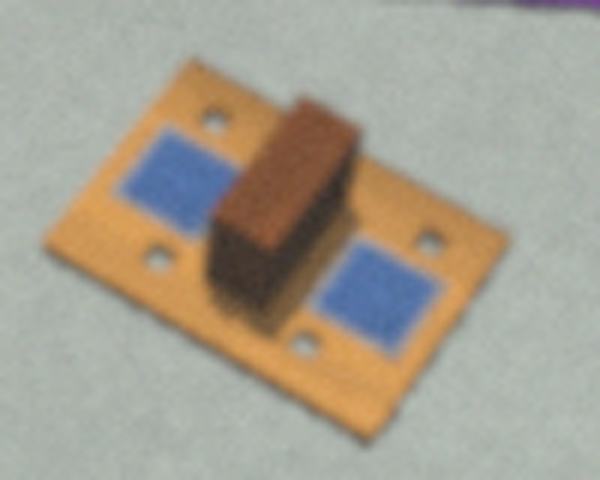

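The crop shows the wooden plate with the dark sideboard. The wide hole pair is at crop (215,118)/(430,240), its -x side, and the close pair is at (160,258)/(305,345), facing away from the robot. This is the right floor. Next I'll look at the base with the wrist camera.

```bash
python3 - <<'E'
from h import *
print(row([.59,-.21,.40],-0.18))
E
```

```text
[ 1.000e-04 -0.000e+00  4.017e-01  5.293e-01 -2.904e-01  4.700e-03]
```

>>> move_arm(
  plan=[0,0,0.04,0.05,-0.03,0,0.085,0,0,0.08,0.105,-0.058,0,0.085,0,0,0.12,0.16,-0.088,0,0.085,0,0,0.16,0.21,-0.116,0,0.085,0,0,0.2,0.265,-0.145,0,0.085,0,0,0.24,0.32,-0.174,0,0.085,0,0,0.28,0.37,-0.203,0,0.085,0,0,0.32,0.425,-0.232,0,0.085,0,0,0.36,0.48,-0.26,0,0.085,0,0,0.4,0.53,-0.29,0,0.085,0,0,0.4,0.53,-0.29,0,0.085,0,0,0.4,0.53,-0.29,0,0.085],
)

```text
clock: 2.45
position: [0.5907, -0.2105, 0.4045]
ee_rot: [0.996, -0.089, -0.0, 0.0]
ft_force: [-0.8, -0.7, -0.1]
grip_width: 1.0
grasp_force: 0.0
```

```bash
python3 - <<'E'
from h import *
p,M=cam('wrist');np.savez('pics/w1.npz',M=M,c=p['color']);cv2.imwrite('pics/w1.png',p['color'][...,::-1])
for l in ['base','deck','sill']: print(l,[(np.round(w(M,d['position']),4),round(d['conf'],2)) for d in manip.tip_of(p,l)])
o=manip.get_obs();print(o['clock'],o['position'])
E
```

```text
base [(array([ 5.544e-01, -2.020e-01, -3.000e-04]), 0.87), (array([ 0.7796, -0.1243,  0.0046]), 0.68)]
deck [(array([ 0.5644, -0.2062,  0.0457]), 0.9)]
sill [(array([ 0.6217, -0.2191,  0.0662]), 0.84), (array([ 0.7769, -0.1209,  0.0032]), 0.48), (array([7.702e-01, 5.250e-02, 2.000e-04]), 0.2)]
2.65 [ 0.59003762 -0.2115108   0.40493739]
```

View pics/w1.png

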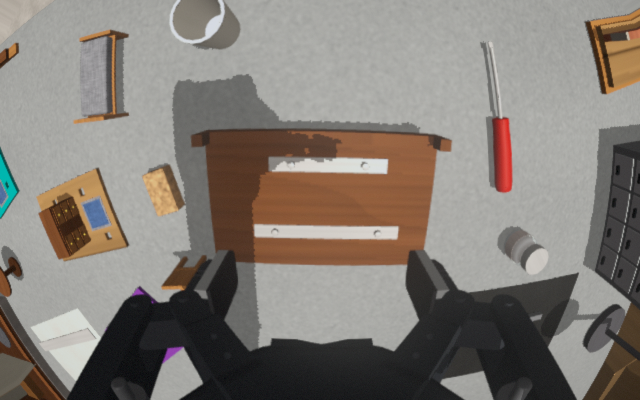

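The wrist view shows the base with its sill at the top (rows 130-145). The pins are on the white strips, at about (288,165) and (365,166) for the close pair and (275,231) and (378,233) for the wide pair. I'll enlarge this for exact pixels.

```bash
python3 - <<'E'
from h import *
im=cv2.imread('pics/w1.png')
a=im[120:275,185:455]
cv2.imwrite('pics/c2.png',cv2.resize(im[122:272,190:456],None,fx=3,fy=3,interpolation=cv2.INTER_CUBIC))
E
```

```text
(no output)
```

View pics/c2.png

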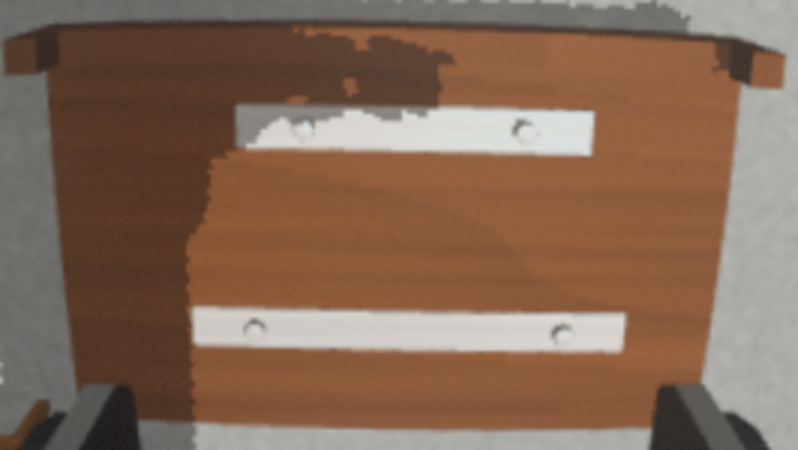

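```bash
cat >> h.py <<'E'
def fish(uv,M,z,f=309.707,c=(321.2255,194.876)):
    d=np.array(uv,float)-c;r=np.hypot(*d.T);th=r/f
    ray=np.c_[d/r[:,None]*np.sin(th)[:,None],np.cos(th)]@M[:3,:3].T
    return M[:3,3]+ray*((z-M[2,3])/ray[:,2])[:,None]
def pin(uv,p,M,z):
    uv=np.array(uv,float);ray=np.c_[(uv[:,0]-p['cx'])/p['fx'],(uv[:,1]-p['cy'])/p['fy'],np.ones(len(uv))]@M[:3,:3].T
    return M[:3,3]+ray*((z-M[2,3])/ray[:,2])[:,None]
def rigid(A,B):
    A=np.array(A,float)[:,:2];B=B[:,:2];a=A-A.mean(0);b=B-B.mean(0)
    y=np.arctan2((a[:,0]*b[:,1]-a[:,1]*b[:,0]).sum(),(a*b).sum());Q=np.array([[np.cos(y),-np.sin(y)],[np.sin(y),np.cos(y)]])
    t=B.mean(0)-Q@A.mean(0);return t,y,(B-A@Q.T-t)*1000
HO=np.array([[.04,.04],[.04,-.04],[-.04,.06],[-.04,-.06]])
E
python3 - <<'E'
from h import *
d=np.load('pics/w1.npz');M=d['M']
uv=np.array([[304,131],[525,131],[255,328],[563,334]])/3+[190,122]-.33
for z in(.048,):
    X=fish(uv,M,z);t,y,r=rigid(HO,X);print('pins',X.round(4),t,y,r.round(1))
c=fish(np.array([[78,422],[705,428]])/3+[190,122],M,.045);print('deck corners',c)
Q=np.array([[np.cos(y),-np.sin(y)],[np.sin(y),np.cos(y)]]);print((c[:,:2]-t)@Q)
ends=fish(np.array([[56,24],[735,38]])/3+[190,122],M,.062);print((ends[:,:2]-t)@Q,'sill top')
p,Ms=cam('scene')
uv=np.array([[305,345],[160,258],[430,240],[215,118]])/6+[325,205]-.42
for o in(uv,uv[[1,0,3,2]]):
    t,y,r=rigid(HO,pin(o,p,Ms,.006));print('plate',t,y,r.round(1))
E
```

```text
pins [[ 0.6024 -0.1801  0.048 ]
 [ 0.5885 -0.2587  0.048 ]
 [ 0.5296 -0.1451  0.048 ]
 [ 0.5057 -0.2629  0.048 ]] [ 0.55653949 -0.21168599] -0.19358637503262788 [[-1.   0.1]
 [ 0.4 -0. ]
 [ 0.7  0. ]
 [-0.1 -0. ]]
deck corners [[ 0.49658969 -0.05754927  0.045     ]
 [ 0.44646133 -0.32069621  0.045     ]]
[[-0.08848272  0.13972443]
 [-0.08705063 -0.12815076]]
[[ 0.08024096  0.12622045]
 [ 0.07928415 -0.11231542]] sill top
plate [0.57872955 0.20248262] 0.07188608906195919 [[ 1.4  0.5]
 [ 0.4  0.5]
 [-0.6 -0.5]
 [-1.2 -0.5]]
plate [0.57872955 0.20248262] -3.1069282581754107 [[ 81.8   4.9]
 [ 79.8   4.7]
 [-78.8  -4.7]
 [-82.7  -4.9]]
```

```bash
python3 - <<'E'
from h import *
print(row([.63,.20,.38],0.07))
E
```

```text
[ 6.000e-04 -2.000e-04 -2.500e-01 -3.440e-02 -4.118e-01  2.470e-02]
```

>>> move_arm(
  plan=[0,0,-0.03,-0.004,-0.05,0.003,0.085,0,0,-0.06,-0.008,-0.1,0.006,0.085,0,0,-0.09,-0.012,-0.15,0.009,0.085,0,0,-0.12,-0.016,-0.2,0.012,0.085,0,0,-0.15,-0.02,-0.25,0.015,0.085,0,0,-0.18,-0.025,-0.3,0.018,0.085,0,0,-0.21,-0.03,-0.35,0.021,0.085,0,0,-0.25,-0.034,-0.39,0.025,0.085,0,0,-0.25,-0.034,-0.412,0.025,0.085,0,0,-0.25,-0.034,-0.412,0.025,0.085,0,0,-0.25,-0.034,-0.412,0.025,0.085],
)

```text
clock: 4.08
position: [0.6309, 0.1993, 0.3798]
ee_rot: [0.999, 0.034, 0.0, 0.001]
ft_force: [0.1, -0.2, 0.5]
grip_width: 0.995
grasp_force: 0.0
```

```bash
python3 - <<'E'
from h import *
p,M=cam('wrist');np.savez('pics/w2.npz',M=M,c=p['color'])
for l in ['floor_plate','sideboard']: print(l,[(np.round(w(M,d['position']),4),round(d['conf'],2)) for d in manip.tip_of(p,l)])
cv2.imwrite('pics/w2.png',cv2.resize(p['color'][100:300,200:440,::-1],None,fx=3,fy=3,interpolation=cv2.INTER_CUBIC))
E
```

```text
floor_plate [(array([0.3429, 0.1637, 0.0041]), 0.89), (array([0.5805, 0.2042, 0.0097]), 0.85), (array([ 7.249e-01,  4.471e-01, -2.000e-04]), 0.77), (array([ 0.5027,  0.5133, -0.0018]), 0.69)]
sideboard [(array([0.5789, 0.2018, 0.0691]), 0.93), (array([0.7241, 0.4496, 0.072 ]), 0.74)]
```

View pics/w2.png

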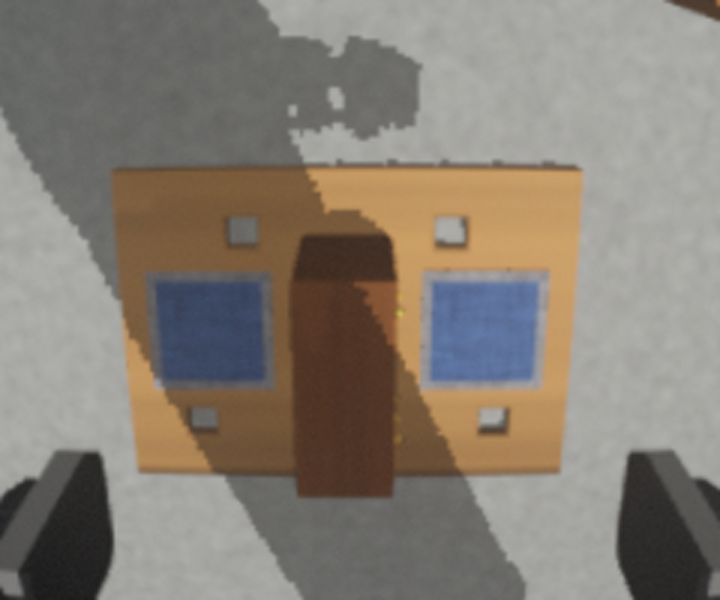

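The view shows the wooden plate with corners at crop (113,170), (582,168), (139,472) and (560,472), and holes at (242,230), (451,230), (204,418) and (492,419). The sideboard is centred between them.

```bash
python3 - <<'E'
from h import *
M=np.load('pics/w2.npz')['M'];f=lambda a,z:fish(np.array(a)/3+[200,100]-.33,M,z)
print(rigid(HO,f([[242,230],[451,230],[204,418],[492,419]],.008)))
t,y,r=rigid([[.065,.09],[.065,-.09],[-.065,.09],[-.065,-.09]],f([[113,170],[582,168],[139,472],[560,472]],.008));print(t,y,r.round(1))
Q=np.array([[np.cos(y),-np.sin(y)],[np.sin(y),np.cos(y)]])
print(((f([[292,282],[396,282],[298,497],[393,497]],.068)[:,:2]-t)@Q).round(4))
print(row([*t,.191],y))
E
```

```text
(array([0.58085618, 0.20193917]), np.float64(0.06868390495585168), array([[-0.06371527, -0.06824914],
       [-0.07573878,  0.17970902],
       [ 0.19640877, -0.69972196],
       [-0.05695472,  0.58826208]]))
[0.57997415 0.2016689 ] 0.07160355859884787 [[ 0.3 -0.6]
 [ 0.3  0.5]
 [-0.3  0.1]
 [-0.3 -0. ]]
[[ 0.0392  0.0164]
 [ 0.0392 -0.0167]
 [-0.0401  0.0168]
 [-0.0401 -0.0166]]
[ 0.0008 -0.0004 -0.0023 -0.0505 -0.0057  0.1889]
```

>>> move_arm(
  plan=[0,0,-0.002,-0.03,-0.004,0.02,0.085,0,0,-0.002,-0.0505,-0.0057,0.06,0.085,0,0,-0.002,-0.0505,-0.0057,0.11,0.085,0,0,-0.002,-0.0505,-0.0057,0.15,0.085,0,0,-0.002,-0.0505,-0.0057,0.18,0.085,0,0,-0.002,-0.0505,-0.0057,0.189,0.085,0,0,-0.002,-0.0505,-0.0057,0.189,0.085,0,0,-0.002,-0.0505,-0.0057,0.189,0.05,0,0,-0.002,-0.0505,-0.0057,0.189,0.03,0,0,-0.002,-0.0505,-0.0057,0.189,0.02,0,0,-0.002,-0.0505,-0.0057,0.189,0.02,0,0,-0.002,-0.0505,-0.0057,0.189,0.02],
  squeeze=60,
)

```text
clock: 5.72
position: [0.5798, 0.2035, 0.1915]
ee_rot: [0.999, 0.037, 0.001, -0.0]
ft_force: [-1.6, -0.8, 6.2]
grip_width: 0.389
grasp_force: 60.9
```

>>> move_arm(
  plan=[0,0,0,0,0,0,0.02,0,0,0,0,0,0,0.02],
)

```text
clock: 5.98
position: [0.5798, 0.2035, 0.1915]
ee_rot: [0.999, 0.037, 0.001, -0.0]
ft_force: [-1.2, -1.5, 5.8]
grip_width: 0.388
grasp_force: 60.9
```

```bash
python3 - <<'E'
from h import *
o=manip.get_obs();print(o['clock'],o['grip_width'],o['grasp_force'],o['ft_force'],T().round(4))
E
```

```text
5.975 0.38783773576002084 60.91768741607666 [-1.15647629 -1.53917022  5.84074933] [[ 9.973e-01  7.370e-02  1.200e-03  5.798e-01]
 [ 7.370e-02 -9.973e-01  2.000e-04  2.035e-01]
 [ 1.200e-03 -1.000e-04 -1.000e+00  1.915e-01]
 [ 0.000e+00  0.000e+00  0.000e+00  1.000e+00]]
```

>>> move_arm(
  plan=[0,0,0,0,0,-0.005,0.02,0,0,0,0,0,-0.02,0.02,0,0,0,0,0,-0.05,0.02,0,0,0,0,0,-0.09,0.02,0,0,0,0,0,-0.12,0.02,0,0,0,0,0,-0.13,0.02,0,0,0,0,0,-0.13,0.02],
)

```text
clock: 6.85
position: [0.5794, 0.2033, 0.3208]
ee_rot: [0.999, 0.037, 0.0, 0.0]
ft_force: [-0.1, 0.3, -2.8]
grip_width: 0.389
grasp_force: 59.9
```

```bash
cat >> h.py <<'E'
PT=np.array([.55654,-.21169]);PY=-.1936
def b2w(x,y):
    c,s=np.cos(PY),np.sin(PY);return PT+np.array([c*x-s*y,s*x+c*y])
def w2b(q):
    c,s=np.cos(PY),np.sin(PY);d=np.array(q)[:2]-PT;return np.array([c*d[0]+s*d[1],-s*d[0]+c*d[1]])
E
python3 - <<'E'
from h import *
o=manip.get_obs();print(o['clock'],o['grip_width'],o['grasp_force'],o['ft_force'],o['position'])
p,M=cam('wrist');np.savez('pics/w3.npz',M=M,c=p['color'],T=T());cv2.imwrite('pics/w3.png',p['color'][...,::-1])
print(row([*b2w(-.006,.012),o['position'][2]],PY+.002))
E
```

```text
6.85 0.38859342057075574 59.927483797073364 [-0.09885254  0.33945393 -2.76401241] [0.57944545 0.20333037 0.32083038]
[ 0.0007  0.001   0.2653 -0.0558  0.3989 -0.0008]
```

View pics/w3.png

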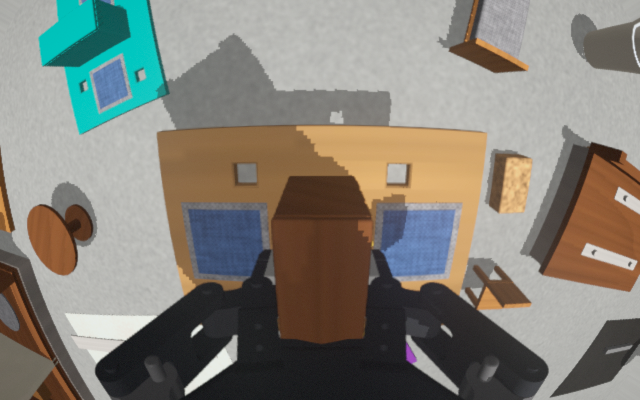

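The plate is held level, with front corners at (158,132) and (486,132) and front holes at (246,173) and (398,174). I'll measure the in-hand offset from these.

```bash
python3 - <<'E'
from h import *
d=np.load('pics/w3.npz');Tm=np.linalg.inv(d['T'])@d['M']
for z in (.1815,.1835,.1855):
    P=fish([[246,173.5],[398,173.5],[159,132.5],[486,132.5]],Tm,z);print(z,P[:,:2].round(4).tolist())
E
```

```text
0.1815 [[0.0412, -0.0388], [0.0413, 0.0399], [0.065, -0.0877], [0.0653, 0.0895]]
0.1835 [[0.0407, -0.0393], [0.0408, 0.0404], [0.0648, -0.0888], [0.0651, 0.0906]]
0.1855 [[0.0402, -0.0398], [0.0403, 0.0409], [0.0646, -0.09], [0.065, 0.0918]]
```

>>> move_arm(
  plan=[0,0,0.015,-0.004,0.02,0,0.02,0,0,0.04,-0.01,0.06,0,0.02,0,0,0.065,-0.017,0.1,0,0.02,0,0,0.09,-0.023,0.14,0,0.02,0,0,0.12,-0.03,0.185,0,0.02,0,0,0.15,-0.036,0.23,0,0.02,0,0,0.18,-0.042,0.275,0,0.02,0,0,0.21,-0.048,0.32,0,0.02,0,0,0.24,-0.053,0.36,0,0.02,0,0,0.265,-0.056,0.39,0,0.02,0,0,0.265,-0.056,0.399,0,0.02,0,0,0.265,-0.056,0.399,0,0.02],
)

```text
clock: 8.4
position: [0.5531, -0.1985, 0.3203]
ee_rot: [0.995, -0.095, -0.0, -0.0]
ft_force: [0.4, 0.7, -2.7]
grip_width: 0.391
grasp_force: 60.1
```

```bash
python3 - <<'E'
from h import *
t=T();o=manip.get_obs();print(o['clock'],w2b(t[:3,3]),t[2,3],np.arctan2(t[1,0],t[0,0]),t[:3,2],o['ft_force'])
print(row([*b2w(-.006,.012),.1915+.051+.008],PY))
p,M=cam('wrist');np.savez('pics/w4.npz',M=M,c=p['color'],T=t);cv2.imwrite('pics/w4.png',p['color'][...,::-1])
E
```

```text
8.4 [-0.00590155  0.01227065] 0.3203218626375041 -0.1911262505503117 [-4.44327766e-04  6.76532980e-04 -9.99999672e-01] [ 0.43360537  0.67217485 -2.71742228]
[-0.0006  0.0006  0.0025 -0.0001  0.0003  0.0698]
```

View pics/w4.png

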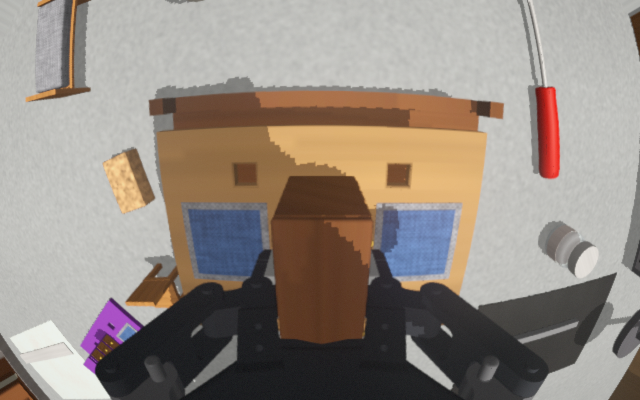

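The plate hovers in front of the sill, and the two appear parallel. Now I'll lower it.

>>> move_arm(
  plan=[0,0,-0.002,0,0,0.03,0.02,0,0,-0.002,0,0,0.055,0.02,0,0,-0.002,0,0,0.066,0.02,0,0,-0.002,0,0,0.07,0.02,0,0,-0.002,0,0,0.072,0.02,0,0,-0.002,0,0,0.074,0.02,0,0,-0.002,0,0,0.075,0.02,0,0,-0.002,0,0,0.076,0.02,0,0,-0.002,0,0,0.076,0.02],
)

```text
clock: 9.57
position: [0.5531, -0.1987, 0.2448]
ee_rot: [0.996, -0.094, 0.0, 0.0]
ft_force: [-0.2, 0.3, -2.9]
grip_width: 0.387
grasp_force: 60.2
```

```bash
cat > s.py <<'E'
from h import *
t=T();o=manip.get_obs();c,s=np.cos(PY),np.sin(PY);f=o['ft_force']
print(round(o['clock'],2),'base xy mm',(w2b(t[:3,3])*1000).round(2),'under z-45:',round((t[2,3]-.2365)*1000,2),'yaw',np.arctan2(t[1,0],t[0,0]).round(4),'tilt',t[:2,2].round(4),'F base',[round(c*f[0]+s*f[1],1),round(-s*f[0]+c*f[1],1),round(f[2],1)],'M',o['torque'].round(2))
E
python3 s.py
```

```text
9.57 base xy mm [-5.87 12.06] under z-45: 8.25 yaw -0.1893 tilt [ 0.0001 -0.0001] F base [np.float64(-0.2), np.float64(0.2), np.float64(-2.9)] M [0.02 0.01 0.03]
```

>>> move_arm(
  plan=[0,0,0.004,0,0,0.001,0.02,0,0,0.004,0,0,0.0017,0.02,0,0,0.004,0,0,0.0022,0.02,0,0,0.004,0,0,0.0022,0.02],
)

```text
clock: 10.07
position: [0.5531, -0.1987, 0.2426]
ee_rot: [0.995, -0.096, 0.0, 0.0]
ft_force: [-1.1, -0.5, -1.0]
grip_width: 0.39
grasp_force: 60.4
```

```bash
python3 s.py
```

```text
10.07 base xy mm [-5.85 12.11] under z-45: 6.07 yaw -0.1932 tilt [ 0.0001 -0.0001] F base [np.float64(-1.0), np.float64(-0.7), np.float64(-1.0)] M [-0.03  0.1   0.03]
```

It touches the pin tips lightly. Next I'll move it toward the sill.

>>> move_arm(
  plan=[0,0,0,0.0015,0,0,0.02,0,0,0,0.003,0,0,0.02,0,0,0,0.0042,0,0,0.02,0,0,0,0.005,0,0,0.02,0,0,0,0.005,0,0,0.02],
)

```text
clock: 10.7
position: [0.5581, -0.1997, 0.2426]
ee_rot: [0.995, -0.096, 0.0, 0.0]
ft_force: [1.0, -0.1, -0.4]
grip_width: 0.39
grasp_force: 60.4
```

>>> move_arm(
  plan=[0,0,0,0.0005,0,0,0.02,0,0,0,0.001,0,0,0.02,0,0,0,0.001,0,0,0.02],
)

```text
clock: 11.08
position: [0.559, -0.1999, 0.2426]
ee_rot: [0.995, -0.096, 0.0, 0.0]
ft_force: [-1.1, 0.4, 0.9]
grip_width: 0.393
grasp_force: 60.4
```

```bash
python3 s.py
```

```text
11.07 base xy mm [ 0.16 12.07] under z-45: 6.06 yaw -0.1932 tilt [ 0.0001 -0.0001] F base [np.float64(-1.2), np.float64(0.2), np.float64(0.9)] M [-0.01  0.15 -0.  ]
```

>>> move_arm(
  plan=[0,0,0,0.0005,0,0,0.02,0,0,0,0.001,0,0,0.02,0,0,0,0.001,0,0,0.02],
)

```text
clock: 11.45
position: [0.56, -0.2001, 0.2426]
ee_rot: [0.995, -0.097, -0.0, 0.0]
ft_force: [-1.1, 1.1, 0.6]
grip_width: 0.39
grasp_force: 60.6
```

```bash
python3 s.py
```

```text
11.45 base xy mm [ 1.11 12.07] under z-45: 6.06 yaw -0.1933 tilt [-0.     -0.0001] F base [np.float64(-1.3), np.float64(0.8), np.float64(0.6)] M [ 0.02  0.31 -0.05]
```

>>> move_arm(
  plan=[0,0,0,0.0004,0,0,0.02,0,0,0,0.0008,0,0,0.02,0,0,0,0.0008,0,0,0.02],
)

```text
clock: 11.82
position: [0.5604, -0.2001, 0.2426]
ee_rot: [0.995, -0.097, -0.001, -0.0]
ft_force: [-6.5, 1.3, 4.8]
grip_width: 0.396
grasp_force: 61.1
```

```bash
python3 s.py
```

```text
11.82 base xy mm [ 1.52 12.12] under z-45: 6.08 yaw -0.1935 tilt [-0.0014  0.0002] F base [np.float64(-6.6), np.float64(0.0), np.float64(4.8)] M [ 0.3   1.29 -0.21]
```

The sill contact is felt at x ≈ 1.2 mm, as expected. I'll ease the push a little and slide along the sill (tool +y).

>>> move_arm(
  plan=[0,0,0,-0.0003,0,0,0.02,0,0,0,-0.0003,0.001,0,0.02,0,0,0,-0.0003,0.002,0,0.02,0,0,0,-0.0003,0.003,0,0.02,0,0,0,-0.0003,0.004,0,0.02,0,0,0,-0.0003,0.005,0,0.02,0,0,0,-0.0003,0.006,0,0.02,0,0,0,-0.0003,0.007,0,0.02],
)

```text
clock: 12.82
position: [0.5591, -0.2054, 0.2425]
ee_rot: [0.995, -0.096, -0.001, -0.001]
ft_force: [-5.1, 7.9, 5.0]
grip_width: 0.396
grasp_force: 61.2
```

```bash
python3 s.py
```

```text
12.82 base xy mm [1.35 6.64] under z-45: 6.03 yaw -0.192 tilt [-0.0009  0.0021] F base [np.float64(-6.5), np.float64(6.8), np.float64(5.0)] M [ 1.35  1.03 -0.31]
```

>>> move_arm(
  plan=[0,0,0,-0.0002,0.0008,-0.0001,0.02,0,0,0,-0.0002,0.0016,-0.0001,0.02,0,0,0,-0.0002,0.0024,-0.0001,0.02,0,0,0,-0.0002,0.003,-0.0001,0.02],
)

```text
clock: 13.32
position: [0.5584, -0.2089, 0.2424]
ee_rot: [0.995, -0.096, -0.0, -0.001]
ft_force: [-2.8, 4.1, 1.8]
grip_width: 0.39
grasp_force: 60.5
```

```bash
python3 s.py
```

```text
13.32 base xy mm [1.26 3.12] under z-45: 5.9 yaw -0.1924 tilt [-0.0005  0.0015] F base [np.float64(-3.5), np.float64(3.5), np.float64(1.8)] M [ 0.8   0.56 -0.18]
```

>>> move_arm(
  plan=[0,0,0,0,0.0006,0.0001,0.02,0,0,0,0,0.0012,0.0002,0.02,0,0,0,0,0.0016,0.0003,0.02,0,0,0,0,0.0016,0.0003,0.02],
)

```text
clock: 13.82
position: [0.5579, -0.2116, 0.2421]
ee_rot: [0.995, -0.097, -0.0, 0.0]
ft_force: [-1.3, 0.6, -4.1]
grip_width: 0.39
grasp_force: 60.0
```

```bash
python3 s.py
```

```text
13.82 base xy mm [1.31 0.32] under z-45: 5.56 yaw -0.1934 tilt [-0.0005 -0.    ] F base [np.float64(-1.4), np.float64(0.4), np.float64(-4.1)] M [ 0.28  0.49 -0.12]
```

The support force has vanished (fz back to the carried weight), so the holes are over the pins. I'll lower gently.

>>> move_arm(
  plan=[0,0,0,-0.0001,0,0.0007,0.02,0,0,0,-0.0001,0,0.0014,0.02,0,0,0,-0.0001,0,0.002,0.02,0,0,0,-0.0001,0,0.002,0.02],
)

```text
clock: 14.32
position: [0.5578, -0.2117, 0.2403]
ee_rot: [0.995, -0.097, -0.0, 0.0]
ft_force: [-3.0, -0.1, -1.4]
grip_width: 0.389
grasp_force: 60.3
```

```bash
python3 s.py
```

```text
14.32 base xy mm [1.25 0.27] under z-45: 3.75 yaw -0.1935 tilt [-0.0002 -0.0003] F base [np.float64(-3.0), np.float64(-0.7), np.float64(-1.4)] M [ 0.06  0.78 -0.3 ]
```

>>> move_arm(
  plan=[0,0,0,-0.0003,0,0.0004,0.02,0,0,0,-0.0003,0,0.001,0.02,0,0,0,-0.0003,0,0.0016,0.02,0,0,0,-0.0003,0,0.0022,0.02,0,0,0,-0.0003,0,0.0028,0.02,0,0,0,-0.0003,0,0.0028,0.02],
)

```text
clock: 15.08
position: [0.5577, -0.2114, 0.2374]
ee_rot: [0.995, -0.096, 0.0, 0.0]
ft_force: [-1.8, 0.1, -1.9]
grip_width: 0.393
grasp_force: 60.1
```

```bash
python3 s.py
```

```text
15.07 base xy mm [1.07 0.55] under z-45: 0.94 yaw -0.193 tilt [ 0.0002 -0.    ] F base [np.float64(-1.8), np.float64(-0.2), np.float64(-1.9)] M [ 0.03  0.34 -0.18]
```

>>> move_arm(
  plan=[0,0,0,0,0,0.0004,0.02,0,0,0,0,0,0.0008,0.02,0,0,0,0,0,0.0011,0.02,0,0,0,0,0,0.0011,0.02],
)

```text
clock: 15.58
position: [0.5577, -0.2114, 0.2366]
ee_rot: [0.995, -0.096, 0.0, 0.0]
ft_force: [-2.7, 0.2, 0.9]
grip_width: 0.387
grasp_force: 60.4
```

```bash
python3 s.py
```

```text
15.57 base xy mm [1.05 0.48] under z-45: 0.09 yaw -0.1932 tilt [ 0.0002 -0.0002] F base [np.float64(-2.7), np.float64(-0.3), np.float64(0.9)] M [ 0.12  0.42 -0.12]
```

It is seated flush: underside about 0.1 mm above the deck, with light contact. I'll release and withdraw.

>>> move_arm(
  plan=[0,0,0,0,0,0,0.04,0,0,0,0,0,0,0.06,0,0,0,0,0,0,0.075,0,0,0,0,0,0,0.075,0,0,0,0,0,0,0.075,0,0,0,0,0,-0.01,0.075,0,0,0,0,0,-0.04,0.075,0,0,0,0,0,-0.08,0.075,0,0,0,0,0,-0.12,0.075,0,0,0,0.03,0,-0.15,0.075,0,0,0,0.04,0,-0.15,0.075,0,0,0,0.04,0,-0.15,0.075],
)

```text
clock: 17.08
position: [0.597, -0.2189, 0.3857]
ee_rot: [0.995, -0.096, -0.0, -0.0]
ft_force: [0.4, 0.9, -0.8]
grip_width: 0.876
grasp_force: 0.0
```

```bash
python3 s.py; python3 - <<'E'
from h import *
p,M=cam('wrist');cv2.imwrite('pics/w5.png',cv2.resize(p['color'][80:300,170:470,::-1],None,fx=2.6,fy=2.6))
np.savez('pics/w5.npz',M=M)
E
```

```text
17.07 base xy mm [41.06  0.68] under z-45: 149.22 yaw -0.1928 tilt [-0.0009  0.0006] F base [np.float64(0.2), np.float64(0.9), np.float64(-0.8)] M [0.   0.01 0.01]
```

View pics/w5.png

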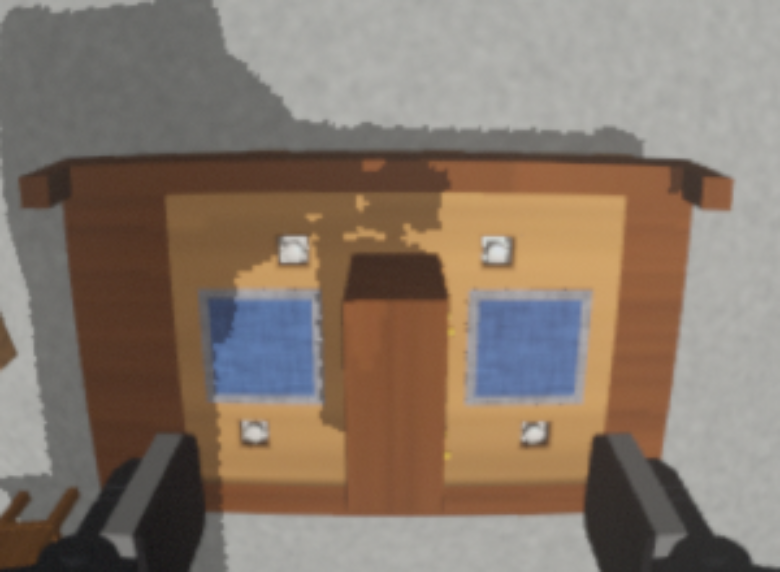

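All four pins show inside their holes, at crop (293,250), (497,250), (255,432) and (534,433). The floor lies flush against the sill and the gripper is clear.

```bash
python3 -c "
from workcell import manip
print(manip.hand_in())"
```

```text
the job is handed in; nothing more can be done
None
```

The wooden room floor is seated flush over all four pins against the sill and released, with contact forces staying low at each check. The job was handed in at about 17 s; the hand-in call returned no verdict.

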